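Bring the shaft's flat round and hold the stop collar on it

TASK

Get the idler ready for its set screw to be tightened: first pinch the upright shaft squarely across its milled flat, feeling that the fingers lie on the flat, and turn it until the flat faces straight out of the open side of the stand. Then take the steel collar that has the square-headed set screw, slip it down over the shaft with the screw facing the flat, fully home on the sprocket's hub, and finish still gripping it and pressing it lightly down there with the screw pointing straight out of the open side, so that a workmate can tighten it. Leave the other things on the bench where they are.

Things in the scene. Friction and masses are not known exactly. Their poses are not given: they have to be found in the camera images.
- stand: Grey welded idler stand fixed to the bench, base plate 176 x 190 x 12 mm. Origin on its underside, on the shaft's axis; +x points out of the open side, which has no wall; z up. Inner faces of the walls: back 82 mm from the axis at -x (top 100 mm above the bench), sides 84 mm at +y and -y (tops 95 mm, sloping down to the open side). A flange bearing on the plate carries the upright shaft.
- shaft: Upright steel shaft, 24 mm across; turns endlessly with light drag (0.05 N m) and stays put. Origin on its axis, level with the hub's top (72 mm above the bench); its end is 43 mm higher, the last 3 mm chamfered to 19 mm. z up; +x points squarely out of its milled flat. Flat 16 mm wide, 8 mm from the axis: a pinch square across it measures 20 mm, 10 deg off 21.4, 20 deg off 22.6, elsewhere 24.
- flat_mid (a point): Middle of the shaft's flat: on its surface, 8 mm from the axis and 25 mm above the hub's top; it turns with the shaft. The flat runs from the hub's top up to the chamfer (40 mm).
- sprocket: Dark 20-tooth idler sprocket on the shaft, free to spin on it. Its hub, 38 mm in diameter, stands up round the shaft; origin on the axis at the hub's flat top face (72 mm above the bench). The toothed plate, 88 mm over the teeth, lies 18 mm below that face.
- collar: Loose steel set collar lying flat on the bench, 0.12 kg: 42 mm outside, 26 mm bore, 16 mm high. Origin at the centre of its underside; z up; +x along its square-headed set screw, outwards. Head 9 mm square, out to 33 mm from the centre. The screw's 6 mm point stands 2.5 mm into the bore, so the collar passes down the shaft only with the screw within about 15 degrees of the flat.
- screw_head (a point): Centre of the collar's square screw head: 29 mm from the collar's centre along its +x, at half its height (8 mm).
- spacer: Plain steel ring, 42 mm outside, 26 mm bore, 16 mm high, no screw; not wanted, leave it. Origin at the centre of its underside.
- small_sprocket: Loose 15-tooth sprocket, 68 mm over the teeth, 22 mm high, lying on the bench; leave it. Origin at the centre of its underside.
- wrench: Open-ended wrench, 190 mm long, lying; leave it. Origin on its underside.
- hammer: Hammer, lying; leave it. Origin on its underside.
- offcut: Flat steel bar offcut 110 x 40 x 8 mm, lying; leave it. Origin at the centre of its underside.
- oil: White plastic oil bottle, 52 mm across, 110 mm high, upright; leave it. Origin at the centre of its underside.
- flap_disc: Dark grinder flap disc, 115 mm across, 16 mm high, lying; leave it. Origin at the centre of its underside.
- grease_tin: Round steel grease tin, 84 mm across, 58 mm high; leave it. Origin at the centre of its underside.
There are look-alikes about, which are no part of the job. Leave any pink, turquoise or yellow look-alike of the collar alone.

How it is judged:
By the outcome, as a careful person would: the job done as asked, in the order asked, and still so for the second after the job is handed in, while the arm keeps its last pose, push and grip.
It also fails if it takes over 64 s, if anything falls off the work surface, if the arm or the gripper's body presses on something with over 40 N, if the wrist force passes 120 N, or if a joint passes its speed limit or range.

ROBOT

A 6-joint arm with a two-finger parallel gripper is mounted at the origin on the work surface. World frame = base frame: x ahead of the robot, y to its left, z up, the work surface at z = 0. Lengths are in m, angles in degrees, forces in N, time in s.
With the tool pointing down it reaches from about 0.3 to 0.75 m from the base axis. Payload 8.5 kg.
Tool frame: the origin (TCP) lies midway between the tips of the shut fingers; the grasp point (between the pads) lies 19 mm behind it; z points along the fingers, y is the direction in which the jaws open and shut (so a half turn about z gives the same grasp; the last joint's range is limited). The gripper opens to 85 mm and grips with 20 to 120 N. Pads are 22 mm wide; open, the fingers measure 114 mm over their backs; the gripper's body (76 mm by 85 mm) begins 54 mm behind the grasp point. The pads swing forward as they close: fully open they stand 13 mm farther back than shut.
Start: joints at [64.612, 21.807, 74.336, -0, 83.858, -12.336], TCP at [0.124, 0.536, 0.193] pointing down, gripper open.
Joint ranges: [-178.18, 178.18], [-50.72, 133.34], [12.68, 142.11], [-81.47, 261.47], [9.98, 163.14], [-165.26, 165.26]. Speed limits (degrees/s): [136.94, 136.94, 180, 180, 180, 180].

INTERFACE

Orientations are given as a 3x3 rotation matrix whose columns are the frame's x, y, z axes.
In Python, from rig import status, eyes, env gives the robot as it stands. The module is installed in compiled form; this text tells all that it offers.
- The arm moves only by the tool play_rows, never from a script. Its argument "targets" is text: rows parted by semicolons, each of 5 numbers parted by spaces: the shift along the tool's x, y, z in m, then the turn about the tool's z in rad, then the closure, from 0 (fully open) to 1 (shut). A call has 1 to 5 rows; each row is the pose to reach, as a shift and turn from the pose commanded when the call began, along the tool's axes at that moment; what a row does not reach only later rows make up. A row lasts 1/10 s, in which the tool goes at most 50 mm and 8.59 degrees, less where a joint would pass 70% of its speed; a pose out of reach is approached as far as the arm can. A call with a gripper value outside its range is refused whole. The fingers move at their own pace and stop on an object; "force" is the grip in N (left out, the last holds). Time passes only in rows, so rows that repeat a pose let the fingers close. It gives the time, the measured TCP pose, the force and the opening at its end, in the units of the state.
- status.observe(): the state, without advancing time (a new reading comes with each control period).
- eyes.get_image(name): name is "side" or "top" or "wrist"; returns a dict with "pixels" (420x560x3 uint8, red, green, blue), "range_z" (420x560 float32, m along the optical axis (not along the pixel's ray), 0 where there is no reading), "mtx" (3x3 intrinsics, pixels), "world_to_cam" (4x4, takes a point from world to camera coordinates); the wrist camera has in their place "T_tool_cam" (4x4, takes a point from camera to tool coordinates, whose origin is the TCP and whose axes are the flange's). Camera axes: x right, y up, looking along -z (the intrinsics and any distortion apply to the point x, -y, -z); pixel columns grow to the right and rows downward; lengths in m; the calibration is good to about 2 mm. The wrist camera is an equidistant fisheye: a pixel r from the principal point sees the ray r / f radians off the axis. A picture is of the moment at which its call begins: read the wrist's pose just before it.
- env.close_job(): hands the job in, once; it reports no verdict.
The state is a dict: "time_s": time; "q": joint angles; "qvel": joint speeds; "joint_efforts": joint torques, N m; "position": TCP position; "tool_rot": TCP orientation; "ft_force": force on the tool from outside, world axes, zero at the start; "wrist_torque": the same for the moment, N m; "grip_width": finger opening in m.
Only numpy, scipy, OpenCV 4.12 (cv2) and the standard library are available. Lean on these libraries where they do the work, as an engineer would, in place of code of your own. Each camera call takes 0.05 s, during which the arm holds its last target.

## Working session

There is one attempt and no reset: what is moved stays moved. The work goes in short steps, Python scripts to look and compute and a tool call to move; the robot and the scene stay as the last step left them, time stands still between calls to the robot, and variables do not carry over. Pictures are saved under pics/ and viewed, and the job is handed in when it is done.

Besides the shell and the picture viewer there is one more tool, called by a JSON object that holds its "api" and its "payload", one argument or row to a line. play_rows: Moves the arm, as the interface text tells. Its arguments: {"type":"object","properties":{"targets":{"type":"string"},"force":{"type":"number"}},"required":["targets"]}

```bash
mkdir -p pics; cat > h.py <<'E'
import numpy as np, cv2
from rig import status, eyes, env
def get(n,save=None):
    im=eyes.get_image(n)
    if save: cv2.imwrite('pics/'+save,cv2.cvtColor(im['pixels'],cv2.COLOR_RGB2BGR))
    return im
E
python3 - <<'E'
from h import *
s=status.observe(); print(s)
for n in ['side','top','wrist']:
    im=get(n,n+'0.png'); print(n,im['mtx'],im.get('world_to_cam',im.get('T_tool_cam')),[k for k in im])
    np.savez('pics/'+n+'0.npz',**{k:v for k,v in im.items() if isinstance(v,np.ndarray)})
E
```

```text
{'time_s': 0.0, 'q': array([ 6.46111054e+01,  2.18415803e+01,  7.43837875e+01, -2.64548172e-03,
        8.38593236e+01, -1.23333321e+01]), 'qvel': array([-0.01118504,  0.04313311, -0.07521703,  0.03003034,  0.00864815,
        0.05219185]), 'joint_efforts': array([-1.43381490e-03, -4.48443675e+01, -2.31275654e+01, -2.97898596e-04,
        4.83272903e-03,  2.91996366e-05]), 'position': array([0.12408254, 0.53546239, 0.19231198]), 'tool_rot': array([[-9.74152504e-01,  2.25890566e-01, -5.92295476e-04],
       [ 2.25891180e-01,  9.74151599e-01, -1.35506585e-03],
       [ 2.70888994e-04, -1.45383512e-03, -9.99998906e-01]]), 'ft_force': array([-0.27681162,  0.17638238, -0.78855042]), 'wrist_torque': array([0.0148635 , 0.04717513, 0.02866101]), 'grip_width': 0.08543344978674595}
side [[537.99339072   0.         283.160333  ]
 [  0.         537.99339072 209.06771666]
 [  0.           0.           1.        ]] [[ 0.82544666 -0.5642816  -0.01496963 -0.50745723]
 [ 0.39833238  0.56349154  0.72374622 -0.24344205]
 [-0.39996142 -0.60337679  0.68990384 -1.35971748]
 [ 0.          0.          0.   
[... 254 characters left out ...]
687e-02]
 [ 9.95721202e-01  2.99850313e-02  8.74081558e-02 -5.92615893e-01]
 [-8.74241611e-02 -7.79325217e-04  9.96170873e-01 -1.26225817e+00]
 [ 0.00000000e+00  0.00000000e+00  0.00000000e+00  1.00000000e+00]] ['pixels', 'range_z', 'mtx', 'world_to_cam']
wrist [[325.1922621    0.         282.00911491]
 [  0.         325.1922621  213.39887075]
 [  0.           0.           1.        ]] [[-1.04680453e-03  9.51239243e-01  3.08452276e-01  7.92088980e-02]
 [ 9.99999338e-01  8.48301923e-04  7.77643010e-04  6.75279139e-04]
 [ 4.78063889e-04  3.08452886e-01 -9.51239501e-01 -1.81223935e-01]
 [ 0.00000000e+00  0.00000000e+00  0.00000000e+00  1.00000000e+00]] ['pixels', 'range_z', 'mtx', 'T_tool_cam']
```

View pics/side0.png

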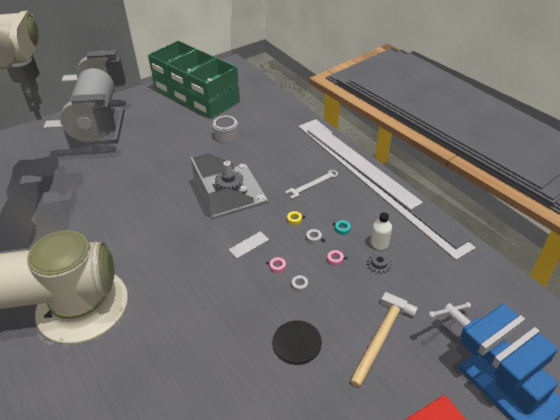

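View pics/top0.png

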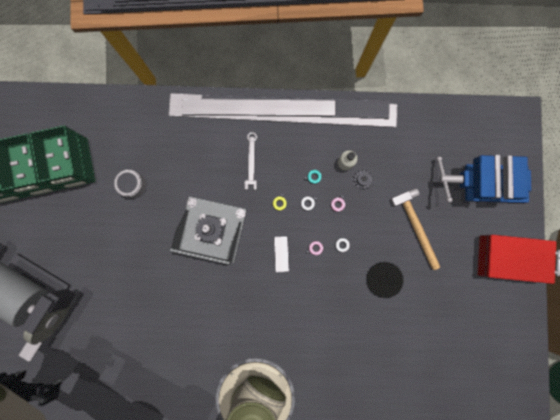

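View pics/wrist0.png

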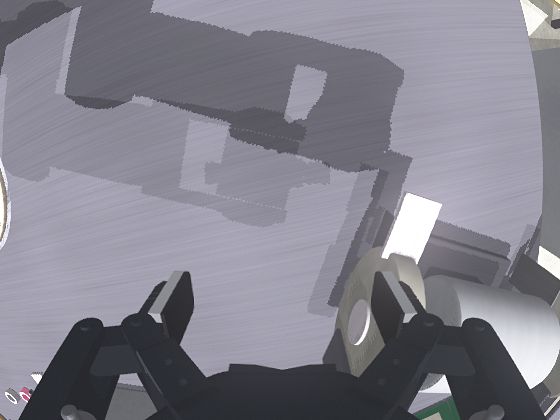

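Side view: the silvery rings are at (314,236), with a dark stub at (323,240), and at (300,283). The yellow, turquoise and pink rings are look-alikes. I'll enlarge both silvery rings and the stand, and locate them.

```bash
cat >> h.py <<'E'
def ray(im,u,v):
    K=im['mtx'];W=im['world_to_cam'];R=W[:3,:3];t=W[:3,3]
    d=np.array([(u-K[0,2])/K[0,0],-(v-K[1,2])/K[1,1],-1.]);return -R.T@t,R.T@d
def onplane(im,u,v,z):
    c,d=ray(im,u,v);return c+d*(z-c[2])/d[2]
def proj(im,p):
    W=im['world_to_cam'];q=W[:3,:3]@np.asarray(p)+W[:3,3];K=im['mtx']
    return np.array([K[0,0]*q[0]/-q[2]+K[0,2],K[1,1]*-q[1]/-q[2]+K[1,2]])
E
python3 - <<'E'
from h import *
S=dict(np.load('pics/side0.npz'));T=dict(np.load('pics/top0.npz'))
def crop(im,u0,u1,v0,v1,s):return cv2.resize(cv2.cvtColor(im['pixels'][v0:v1,u0:u1],cv2.COLOR_RGB2BGR),None,fx=s,fy=s,interpolation=cv2.INTER_CUBIC)
a=crop(S,265,365,205,300,4);b=crop(T,265,365,160,260,4)
h=min(a.shape[0],b.shape[0]);cv2.imwrite('pics/rings.png',np.hstack([a[:h],b[:h]]))
a=crop(S,185,275,140,220,4);b=crop(T,165,255,190,270,4)
cv2.imwrite('pics/stand.png',np.hstack([a,b]))
for n,im,u,v,z in [('ringA s',S,314,235,.016),('ringA t',T,308,203,.016),('ringB s',S,300,283,.016),('shaft s',S,227,163,.115),('shaft t',T,208,228,.115)]:
    print(n,onplane(im,u,v,z).round(4))
E
```

```text
ringA s [ 0.6154 -0.1521  0.016 ]
ringA t [ 0.6158 -0.1507  0.016 ]
ringB s [ 0.4844 -0.2677  0.016 ]
shaft s [0.5228 0.1553 0.115 ]
shaft t [0.5226 0.1497 0.115 ]
```

View pics/rings.png

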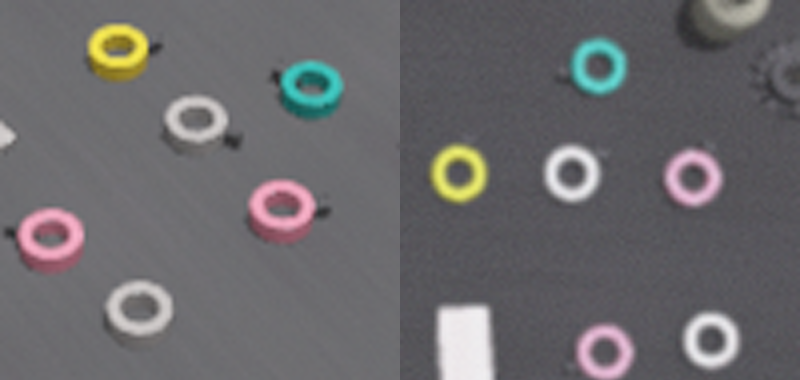

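View pics/stand.png

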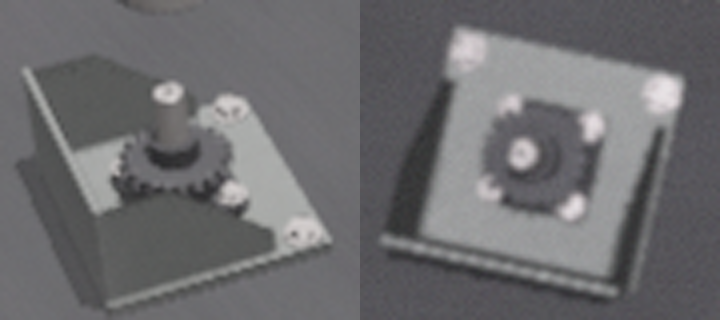

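The real collar is the plain steel ring with the black screw stub, at side (314,236); its head is at about (323,240), pointing right and down. The plain ring at (300,283) is the spacer. The stand opens up and slightly right in the top view. Next I'll move above the shaft to see its flat.

{"api": "play_rows", "payload": {
  "targets": "-0.04 -0.024 -0.03 0 0; -0.08 -0.048 -0.06 0 0; -0.12 -0.072 -0.08 0 0; -0.16 -0.096 -0.08 0 0; -0.2 -0.12 -0.08 0 0"
}}

```text
time_s: 0.65
position: [0.2902, 0.3752, 0.2737]
tool_rot: [[-0.974, 0.225, 0.001], [0.225, 0.974, 0.001], [-0.001, 0.001, -1.0]]
ft_force: [0.7, 0.8, -0.4]
grip_width: 0.0851
```

{"api": "play_rows", "payload": {
  "targets": "-0.04 -0.024 0 0 0; -0.08 -0.048 0 0 0; -0.12 -0.072 0 0 0; -0.16 -0.096 0 0 0; -0.2 -0.12 0 0 0"
}}

```text
time_s: 1.15
position: [0.4578, 0.2128, 0.2728]
tool_rot: [[-0.974, 0.226, -0.0], [0.226, 0.974, 0.0], [0.0, -0.0, -1.0]]
ft_force: [-0.6, 0.7, 0.7]
grip_width: 0.0853
```

{"api": "play_rows", "payload": {
  "targets": "-0.035 -0.02 0 0 0; -0.06 -0.035 0 0 0; -0.077 -0.045 0 0 0; -0.077 -0.045 0 0 0; -0.077 -0.045 0 0 0"
}}

```text
time_s: 1.65
position: [0.5212, 0.1537, 0.2728]
tool_rot: [[-0.974, 0.226, -0.001], [0.226, 0.974, 0.0], [0.001, 0.0, -1.0]]
ft_force: [-0.6, 1.0, 0.2]
grip_width: 0.0858
```

```bash
cat >> h.py <<'E'
def wray(im,s,u,v):
    # s: (R,p) ; returns origin, direction in world
    K=im['mtx'];x=(u-K[0,2])/K[0,0];y=(v-K[1,2])/K[1,1];r=np.hypot(x,y)+1e-12
    d=np.array([np.sin(r)*x/r,-np.sin(r)*y/r,-np.cos(r)]);T=im['T_tool_cam'];R,p=s
    return R@T[:3,3]+p, R@T[:3,:3]@d
def wplane(im,s,u,v,z):
    c,d=wray(im,s,u,v);return c+d*(z-c[2])/d[2]
def wproj(im,s,P):
    R,p=s;T=im['T_tool_cam'];K=im['mtx'];q=T[:3,:3].T@(R.T@(np.asarray(P)-p)-T[:3,3])
    x,y,z=q[0],-q[1],-q[2];h=np.hypot(x,y)+1e-12;r=np.arctan2(h,z)
    return np.array([K[0,0]*r*x/h+K[0,2],K[1,1]*r*y/h+K[1,2]])
def pose():
    s=status.observe();return (s['tool_rot'],s['position']),s
def wgrab(name):
    s,st=pose();im=get('wrist',name+'.png');np.savez('pics/'+name+'.npz',R=s[0],p=s[1],**{k:v for k,v in im.items() if isinstance(v,np.ndarray)});return im,s,st
def wload(name):
    d=dict(np.load('pics/'+name+'.npz'));return d,(d['R'],d['p'])
def wcrop(im,u0,u1,v0,v1,s,out):
    cv2.imwrite('pics/'+out,cv2.resize(cv2.cvtColor(im['pixels'][v0:v1,u0:u1],cv2.COLOR_RGB2BGR),None,fx=s,fy=s,interpolation=cv2.INTER_CUBIC))
E
python3 - <<'E'
from h import *
im,s,st=wgrab('w1');print(st['time_s'],s,st['q'])
print(wproj(im,s,[.5227,.152,.115]))
E
```

```text
1.65 (array([[-9.74211955e-01,  2.25633885e-01, -6.44925394e-04],
       [ 2.25633734e-01,  9.74212158e-01,  2.99110965e-04],
       [ 6.95783728e-04,  1.45880553e-04, -9.99999747e-01]]), array([0.5211947 , 0.15369058, 0.27275612])) [ 3.93068372e+00  1.86661567e+01  6.60555890e+01  1.97152253e-02
  9.53139438e+01 -7.30273436e+01]
[280.36617319 187.85784797]
```

View pics/w1.png

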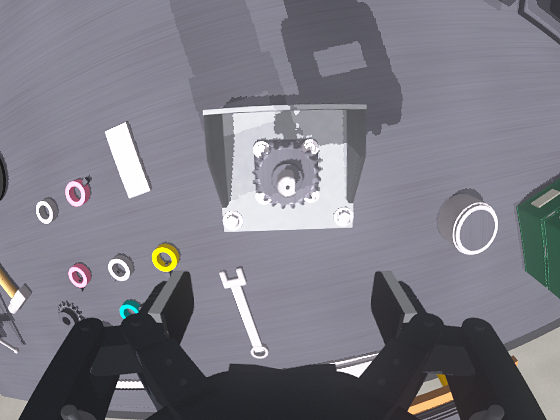

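```bash
python3 - <<'E'
from h import *
im,s=wload('w1')
wcrop(im,240,335,130,220,6,'w1c.png')
a=wplane(im,s,224,231,.012);b=wplane(im,s,353,228,.012);d=a-b;print(a,b,np.linalg.norm(d))
n=np.array([d[1],-d[0]]);print(np.degrees(np.arctan2(n[1],n[0])),np.degrees(np.arctan2(-n[1],-n[0])))
a=wplane(im,s,204,111,.100);b=wplane(im,s,366,105,.100);d=a-b;print(a,b,np.linalg.norm(d),np.degrees(np.arctan2(-d[0],d[1])))
print(wplane(im,s,286,187,.115))
E
```

```text
[0.59071522 0.05029613 0.012     ] [0.62929135 0.23643612 0.012     ] 0.19009527607262913
168.29161866722902 -11.70838133277097
[0.42220164 0.08982204 0.1       ] [0.45543349 0.26361464 0.1       ] 0.1769412921955723 169.17482718321713
[0.52314484 0.15808729 0.115     ]
```

View pics/w1c.png

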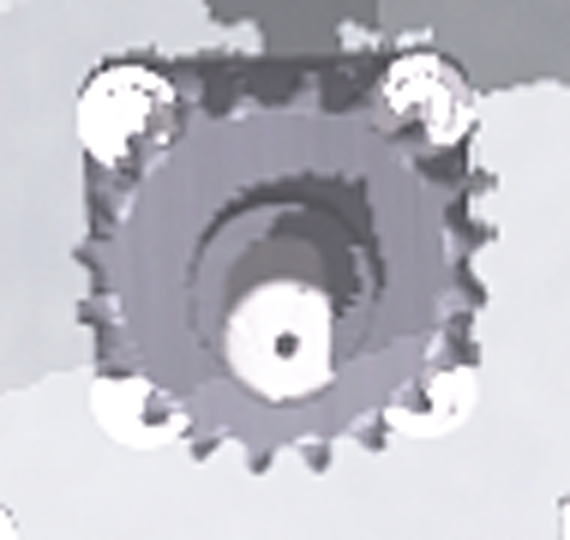

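The D-shaped shaft end sits at wrist px (287,187), with its flat facing right in the image (roughly tool +y). I'll measure the flat's angle and the stand's yaw.

```bash
python3 - <<'E'
from h import *
im,s=wload('w1')
px=im['pixels'].astype(int)
m=np.zeros(px.shape[:2],np.uint8);m[170:205,270:302]=(px[170:205,270:302].min(2)>185)
n,l,stt,c=cv2.connectedComponentsWithStats(m);k=1+stt[1:,4].argmax();m=(l==k).astype(np.uint8)
m=cv2.morphologyEx(m,cv2.MORPH_CLOSE,np.ones((5,5)))
cs,_=cv2.findContours(m,cv2.RETR_EXTERNAL,cv2.CHAIN_APPROX_NONE);ct=max(cs,key=len)[:,0]
W=np.array([wplane(im,s,u,v,.115)[:2] for u,v in ct])
# dense profile: width fn over direction
(cx,cy),r=cv2.minEnclosingCircle((W*1e3).astype(np.float32));print('c',cx,cy,r,stt[k])
C=np.array([cx,cy])/1e3
for a in range(0,360,15):
    u=np.array([np.cos(np.radians(a)),np.sin(np.radians(a))]);print(a,round(((W-C)@u).max()*1e3,1),end='; ')
# stand front edge: plate brightness to bench
g=cv2.cvtColor(im['pixels'],cv2.COLOR_RGB2GRAY).astype(float)
def sub(u,v0,v1):
    col=g[v0:v1,u];d=np.diff(cv2.GaussianBlur(col.reshape(-1,1),(1,5),0)[:,0]);return v0+np.abs(d).argmax()+.5
E1=np.array([wplane(im,s,u,sub(u,222,240),.012)[:2] for u in range(232,348,2)])
vx,vy,x0,y0=cv2.fitLine((E1*1e3).astype(np.float32),cv2.DIST_HUBER,0,.01,.01).ravel()
print('\nfront',np.degrees(np.arctan2(vy,vx)), x0,y0)
E2=np.array([wplane(im,s,u,sub(u,98,107),.1)[:2] for u in range(212,360,2)])
vx,vy,a,b=cv2.fitLine((E2*1e3).astype(np.float32),cv2.DIST_HUBER,0,.01,.01).ravel()
print('back',np.degrees(np.arctan2(vy,vx)),a,b)
E
```

```text
c 522.747314453125 159.06283569335938 10.752625465393066 [278 177  18  20 268]
0 10.2; 15 10.5; 30 10.7; 45 10.7; 60 10.2; 75 9.0; 90 9.0; 105 10.1; 120 10.4; 135 10.8; 150 10.5; 165 10.4; 180 10.7; 195 10.6; 210 10.3; 225 10.0; 240 10.1; 255 9.5; 270 10.1; 285 10.3; 300 10.3; 315 10.2; 330 10.7; 345 10.6; 
front 78.98581 609.8409 145.1525
back 77.506584 438.68958 188.12724
```

Flat normal yaw is about 80°, already nearly along the jaw axis (77°), and the stand opens at about -11.6°. I'll descend partway and look again.

{"api": "play_rows", "payload": {
  "targets": "0 0.004 0.04 0 0; 0 0.004 0.08 -0.05 0; 0 0.004 0.1 -0.05 0; 0 0.004 0.11 -0.05 0; 0 0.004 0.11 -0.05 0"
}}

```text
time_s: 2.2
position: [0.5218, 0.1578, 0.1625]
tool_rot: [[-0.984, 0.176, -0.001], [0.176, 0.984, -0.0], [0.001, -0.0, -1.0]]
ft_force: [0.1, 0.5, 0.0]
grip_width: 0.0856
```

```bash
python3 - <<'E'
from h import *
im,s,st=wgrab('w2');print(st['time_s'],s)
wcrop(im,200,370,120,280,4,'w2c.png')
print(wproj(im,s,[.5227,.158,.115]))
E
```

```text
2.2 (array([[-9.84418489e-01,  1.75836773e-01, -1.29114831e-03],
       [ 1.75836927e-01,  9.84419309e-01, -5.18615734e-06],
       [ 1.27011941e-03, -2.32136900e-04, -9.99999166e-01]]), array([0.52181221, 0.15781321, 0.16254526]))
[281.82166408 220.93111102]
```

View pics/w2c.png

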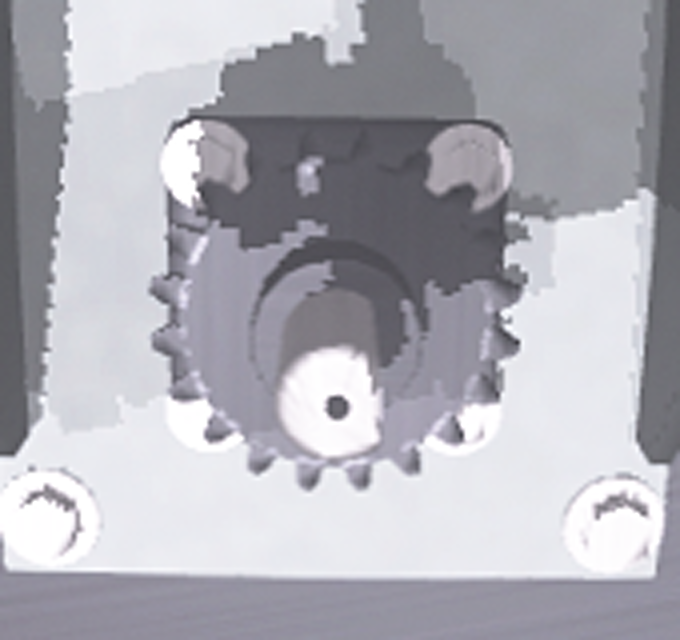

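```bash
python3 - <<'E'
from h import *
im,s=wload('w2')
f=lambda x,y,z:wplane(im,s,200+x/4,120+y/4,z)
print('axis',f(337,405,.115))
a=f(373,355,.115);b=f(381,432,.115);d=b-a;print('flat',np.degrees(np.arctan2(d[1],d[0]))+90, np.linalg.norm(d))
# flat's vertical face lower edge on hub? vertical band right edge
a=f(5,570,.012);b=f(655,578,.012);d=b-a;print('front',np.linalg.norm(d),np.degrees(np.arctan2(d[1],d[0]))-90,(a+b)/2)
g=cv2.cvtColor(im['pixels'],cv2.COLOR_RGB2GRAY).astype(np.float32)
def sub(u,v0,v1):
    d=np.abs(np.diff(g[v0:v1,u]));i=d.argmax();return v0+i+.5
E1=np.array([wplane(im,s,u,sub(u,255,272),.012)[:2]*1e3 for u in range(206,360,2)]).astype(np.float32)
vx,vy,x0,y0=cv2.fitLine(E1,cv2.DIST_HUBER,0,.01,.01).ravel();print('front yaw',np.degrees(np.arctan2(vy,vx))-90)
row=im['pixels'][205:232,285:302].min(2);print(row)
E
```

```text
axis [0.52326762 0.15973733 0.115     ]
flat 86.11237355658655 0.015217315622544655
front 0.18915483827472057 -10.968764974379269 [0.61007044 0.14308296 0.012     ]
front yaw -11.164482
[[125 123 123 121 121 122 122 121 117 104  96  98  97  96  96  96  97]
 [166 162 153 136 122 122 122 122 119 105  96  97  96  96  93 124 146]
 [208 201 191 160 131 131 127 121 120 108  94  96  95  95  93 123 145]
 [240 235 225 182 166 180 151 124 124 109  97  97  96  99 100 125 146]
 [254 253 229 200 225 221 183 130 128 115 100  96  96 127 151 147 147]
 [253 254 253 248 245 246 214 136 133 121 102  94  95 126 146 145 142]
 [252 252 250 248 251 255 234 141 139 125 106 100 128 148 146 145 146]
 [252 251 247 248 252 255 238 148 145 146 152 149 148 146 145 145 145]
 [252 250 246 248 252 254 241 166 150 144 147 145 144 144 144 142 144]
 [251 250 247 250 251 253 255 242 148 149 152 150 149 148 146 146 145]
 [250 246 247 251 251 252 255 238 146 146 148 144 144 145 144 145 139]
 [249 244 246 250 252 252 254 234 144 151 151 143 144 144 144 139 134]
 [252 247 248 250 250 251 254 233 146 190 189 141 144 145 144 
[... 303 characters left out ...]
197 251 252 250 249 250 243 226 193 162 165 165 164 164 166]
 [100 131 234 254 251 251 250 250 243 227 196 161 164 163 162 163 166]
 [144 222 252 252 250 249 250 251 230 198 195 160 165 164 163 163 164]
 [253 255 254 252 251 249 248 251 233 173 168 162 164 163 163 161 163]
 [251 251 251 251 251 251 250 250 233 161 152 164 164 165 162 162 164]
 [248 247 248 249 250 250 250 251 244 193 153 164 164 165 162 162 164]
 [249 247 246 247 248 249 250 250 250 214 153 164 164 163 162 163 164]
 [250 249 247 245 245 246 247 249 251 227 166 164 164 165 163 162 165]
 [251 250 249 248 246 245 245 242 236 195 153 164 165 164 163 163 177]
 [251 250 251 250 242 230 221 197 164 148 155 164 164 165 161 176 197]]
```

Refined values: axis (0.523, 0.160), flat about 85°, stand yaw -11.1°. I'll lower the gripper around the shaft and pinch.

{"api": "play_rows", "payload": {
  "targets": "-0.001 0.002 0.03 -0.09 0; -0.001 0.002 0.06 -0.09 0; -0.001 0.002 0.08 -0.09 0; -0.001 0.002 0.083 -0.09 0.3; -0.001 0.002 0.083 -0.09 0.5",
  "force": 20
}}

```text
time_s: 2.75
position: [0.5246, 0.1591, 0.0811]
tool_rot: [[-0.996, 0.088, 0.002], [0.088, 0.996, 0.0], [-0.002, 0.0, -1.0]]
ft_force: [0.1, -1.0, 0.2]
grip_width: 0.059
```

{"api": "play_rows", "payload": {
  "targets": "0 0 0 0 0.7; 0 0 0 0 0.8; 0 0 0 0 0.9; 0 0 0 0 0.9; 0 0 0 0 0.9"
}}

```text
time_s: 3.25
position: [0.524, 0.1588, 0.0801]
tool_rot: [[-0.996, 0.088, 0.0], [0.088, 0.996, -0.0], [-0.0, 0.0, -1.0]]
ft_force: [-0.1, -0.3, -0.8]
grip_width: 0.0083
```

The opening of 8 mm is too small for any shaft, so something is off. I'll look.

```bash
python3 - <<'E'
from h import *
im,s,st=wgrab('w3');print(st['time_s'],st['grip_width'],st['ft_force'])
i=get('side','s3.png');wcrop(i,170,290,110,230,4,'s3c.png')
E
```

```text
3.25 0.008349284490900364 [-0.10049176 -0.33686491 -0.79202526]
```

View pics/w3.png

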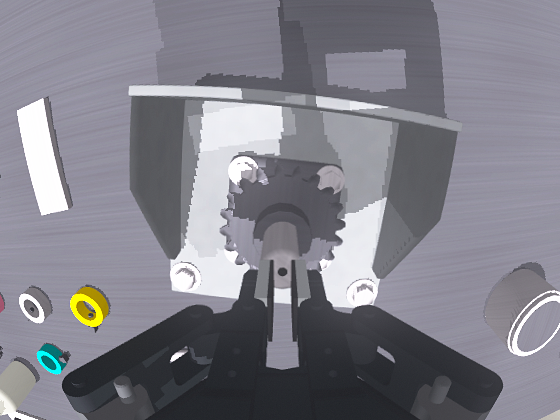

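View pics/s3c.png

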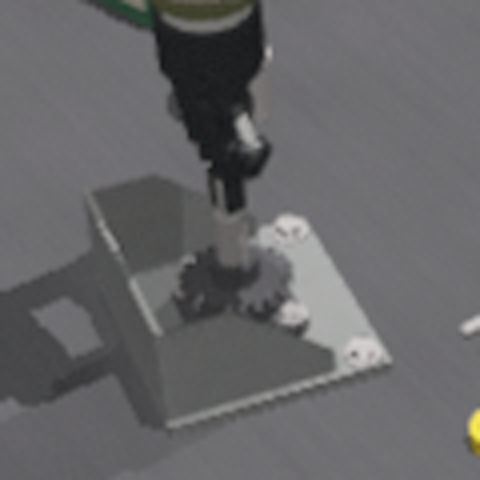

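```bash
python3 - <<'E'
from h import *
im,s=wload('w3')
wcrop(im,215,345,220,370,4,'w3c.png')
d=im['range_z'];print(d[235:300:5,283].round(3));print(wproj(im,s,[.5233,.1597,.115]))
e=d
for u,v in [(283,262),(283,270),(283,280),(283,250),(262,290),(303,290),(283,330)]:
    K=im['mtx'];x=(u-K[0,2])/K[0,0];y=(v-K[1,2])/K[1,1];r=np.hypot(x,y)
    c,dd=wray(im,s,u,v);print(u,v,(c+dd*d[v,u]/np.cos(r)).round(4))
E
```

```text
[0.179 0.172 0.166 0.161 0.161 0.161 0.161 0.163 0.163 0.165 0.165 0.284
 0.286]
[282.47345271 271.3240701 ]
283 262 [0.5178 0.1604 0.1154]
283 270 [0.5224 0.16   0.1152]
283 280 [0.5283 0.1595 0.1152]
283 250 [0.5121 0.161  0.1135]
262 290 [0.5124 0.1524 0.1499]
303 290 [0.5141 0.1687 0.1495]
283 330 [0.6517 0.149  0.001 ]
```

View pics/w3c.png

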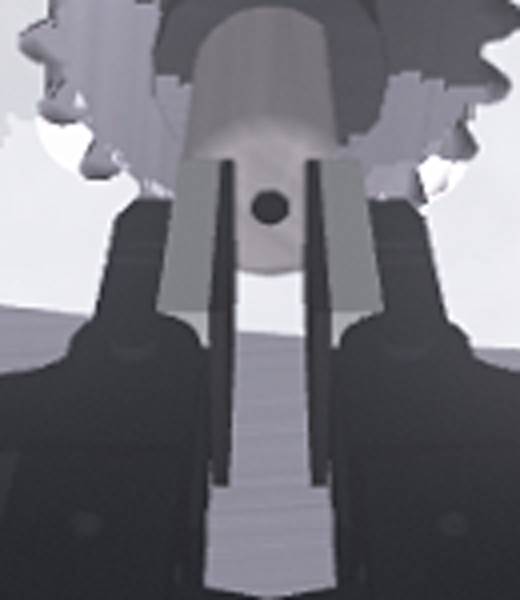

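```bash
python3 - <<'E'
from h import *
im,s=wload('w3');d=im['range_z'];K=im['mtx']
def P(u,v):
    x=(u-K[0,2])/K[0,0];y=(v-K[1,2])/K[1,1];r=np.hypot(x,y);c,dd=wray(im,s,u,v);return (c+dd*d[v,u]/np.cos(r)).round(4)
for x,y in [(200,165),(200,200),(190,300),(225,165),(225,250),(225,330),(225,470),(350,165),(315,165),(130,210),(405,210)]:
    u,v=215+x//4,220+y//4;q=P(u,v);print(x,y,d[v,u].round(3),q,(s[0].T@(q-s[1])).round(4))
E
```

```text
200 165 0.151 [0.5121 0.1525 0.1244] [ 0.0113 -0.0074 -0.0443]
200 200 0.144 [0.5126 0.1528 0.1326] [ 0.0108 -0.007  -0.0525]
190 300 0.123 [0.512  0.1527 0.1544] [ 0.0114 -0.0072 -0.0743]
225 165 0.151 [0.5124 0.1553 0.1243] [ 0.0112 -0.0045 -0.0442]
225 250 0.132 [0.5121 0.1559 0.1446] [ 0.0116 -0.004  -0.0645]
225 330 0.122 [0.5144 0.156  0.1561] [ 0.0093 -0.0037 -0.076 ]
225 470 0.128 [0.5328 0.1541 0.1551] [-0.0092 -0.004  -0.075 ]
350 165 0.152 [0.5141 0.1698 0.1235] [ 0.0108  0.01   -0.0434]
315 165 0.152 [0.5134 0.1655 0.1241] [ 0.0111  0.0057 -0.044 ]
130 210 0.15 [0.516  0.1436 0.1268] [ 0.0066 -0.0159 -0.0467]
405 210 0.149 [0.5183 0.1758 0.1279] [ 0.0071  0.0164 -0.0478]
```

The wrist depth shows the pad tips at about tool z = -44 mm, which puts them at z≈0.124, above the shaft end at 0.115. So the jaws shut in free air and nothing was touched. The real tips sit about 44 mm behind the reported TCP, and I'll correct for that. Next: open and go down 44 mm more.

{"api": "play_rows", "payload": {
  "targets": "0 0 0 0 0.2; 0 0 0 0 0.2; 0 0 0 0 0.2; 0 0 0 0 0.2; 0 0 0 0 0.2"
}}

```text
time_s: 3.85
position: [0.5239, 0.1588, 0.0798]
tool_rot: [[-0.996, 0.088, -0.0], [0.088, 0.996, -0.0], [0.0, -0.0, -1.0]]
ft_force: [-0.5, 0.1, 1.1]
grip_width: 0.0683
```

```bash
python3 - <<'E'
from h import *
im,s,st=wgrab('w4');print(st['time_s'],st['grip_width'],s[1])
d=im['range_z'];K=im['mtx']
wcrop(im,130,430,180,400,2.6,'w4c.png')
E
```

```text
3.85 0.06829434541038752 [0.52391529 0.15883762 0.07984733]
```

View pics/w4c.png

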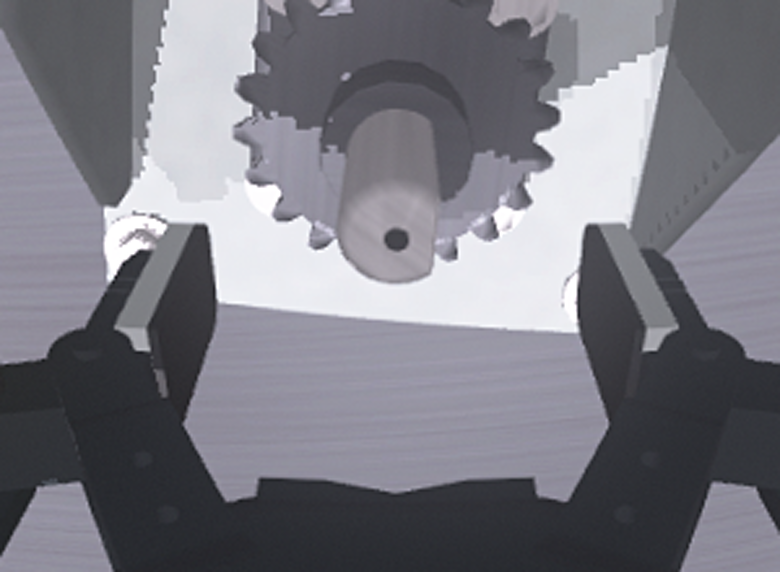

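{"api": "play_rows", "payload": {
  "targets": "0 0 0.02 0 0.2; 0 0 0.035 0 0.3; 0 0 0.044 0 0.4; 0 0 0.044 0 0.6; 0 0 0.044 0 0.7",
  "force": 20
}}

```text
time_s: 4.4
position: [0.5242, 0.1589, 0.0363]
tool_rot: [[-0.996, 0.088, 0.001], [0.088, 0.996, 0.0], [-0.001, 0.0, -1.0]]
ft_force: [-0.2, -0.2, 0.2]
grip_width: 0.0258
```

{"api": "play_rows", "payload": {
  "targets": "0 0 0 0 0.8; 0 0 0 0 0.9; 0 0 0 0 0.9; 0 0 0 0 0.9; 0 0 0 0 0.9"
}}

```text
time_s: 4.9
position: [0.5241, 0.157, 0.0366]
tool_rot: [[-0.996, 0.088, 0.0], [0.088, 0.996, -0.003], [-0.001, -0.003, -1.0]]
ft_force: [-0.9, -10.9, 0.8]
grip_width: 0.0198
```

The opening reads 19.8 mm, which matches the 20 mm square-across-flat value, and the jaw settled 2 mm off the axis as the D shape predicts. Now turning the shaft -96° in world yaw (tool +1.68 rad), with the 2 mm offset following round.

{"api": "play_rows", "payload": {
  "targets": "0 -0.0018 0 0 0.9; 0.0003 -0.0018 0 0.14 0.9; 0.0006 -0.0017 0 0.28 0.9; 0.0008 -0.0016 0 0.42 0.9; 0.0011 -0.0014 0 0.56 0.9",
  "force": 30
}}

```text
time_s: 5.4
position: [0.523, 0.1569, 0.0367]
tool_rot: [[-0.794, 0.608, 0.001], [0.608, 0.794, -0.001], [-0.002, -0.0, -1.0]]
ft_force: [-1.7, -5.8, 1.5]
grip_width: 0.0195
```

{"api": "play_rows", "payload": {
  "targets": "0.0003 0 0 0.14 0.9; 0.0006 0.0001 0 0.28 0.9; 0.0008 0.0002 0 0.42 0.9; 0.0011 0.0003 0 0.56 0.9; 0.0011 0.0003 0 0.56 0.9"
}}

```text
time_s: 5.9
position: [0.5219, 0.1573, 0.0367]
tool_rot: [[-0.351, 0.936, 0.0], [0.936, 0.351, -0.002], [-0.002, -0.001, -1.0]]
ft_force: [-2.4, -8.1, 3.6]
grip_width: 0.0193
```

{"api": "play_rows", "payload": {
  "targets": "0.0003 0 0 0.14 0.9; 0.0006 0.0001 0 0.28 0.9; 0.0008 0.0002 0 0.42 0.9; 0.0011 0.0003 0 0.558 0.9; 0.0011 0.0003 0 0.558 0.9"
}}

```text
time_s: 6.4
position: [0.5213, 0.1583, 0.0366]
tool_rot: [[0.197, 0.98, -0.001], [0.98, -0.197, -0.002], [-0.003, -0.001, -1.0]]
ft_force: [-5.4, -8.6, 4.6]
grip_width: 0.0199
```

Width still 19.9 mm with the jaw at -11.4°. Release, rise and check the flat.

{"api": "play_rows", "payload": {
  "targets": "0 0 0 0 0.6; 0 0 0 0 0.4; 0 0 0 0 0.2; 0 0 0 0 0.2; 0 0 -0.03 0 0.1"
}}

```text
time_s: 6.9
position: [0.5199, 0.1595, 0.0634]
tool_rot: [[0.194, 0.981, -0.007], [0.981, -0.194, -0.0], [-0.002, -0.007, -1.0]]
ft_force: [-0.5, -0.1, -0.1]
grip_width: 0.0765
```

{"api": "play_rows", "payload": {
  "targets": "0 0 -0.04 0 0; 0 0 -0.08 0 0; 0 0 -0.11 0 0; 0 0 -0.13 0 0; 0 0 -0.13 0 0"
}}

```text
time_s: 7.4
position: [0.523, 0.1599, 0.1986]
tool_rot: [[0.193, 0.981, 0.006], [0.981, -0.193, 0.001], [0.002, 0.005, -1.0]]
ft_force: [-0.0, -0.1, -0.4]
grip_width: 0.0856
```

```bash
python3 - <<'E'
from h import *
im,s,st=wgrab('w5');print(st['time_s'],st['grip_width'],s,st['q'])
u,v=wproj(im,s,[.5233,.1597,.115]);print(u,v)
u,v=int(u),int(v);wcrop(im,u-100,u+100,max(0,v-75),v+75,4,'w5c.png')
i=get('side','s5.png');wcrop(i,170,290,110,230,4,'s5c.png')
E
```

```text
7.4 0.08562904628875048 (array([[ 1.93470548e-01,  9.81089481e-01,  5.70760651e-03],
       [ 9.81104677e-01, -1.93476849e-01,  5.67917070e-04],
       [ 1.66146719e-03,  5.48988421e-03, -9.99983550e-01]]), array([0.52300929, 0.15985978, 0.19859269])) [4.58579681e+00 2.10974693e+01 7.44973862e+01 6.32285613e-03
 8.40765662e+01 1.57408304e+01]
282.06386161227783 206.71125210197084
```

View pics/w5c.png

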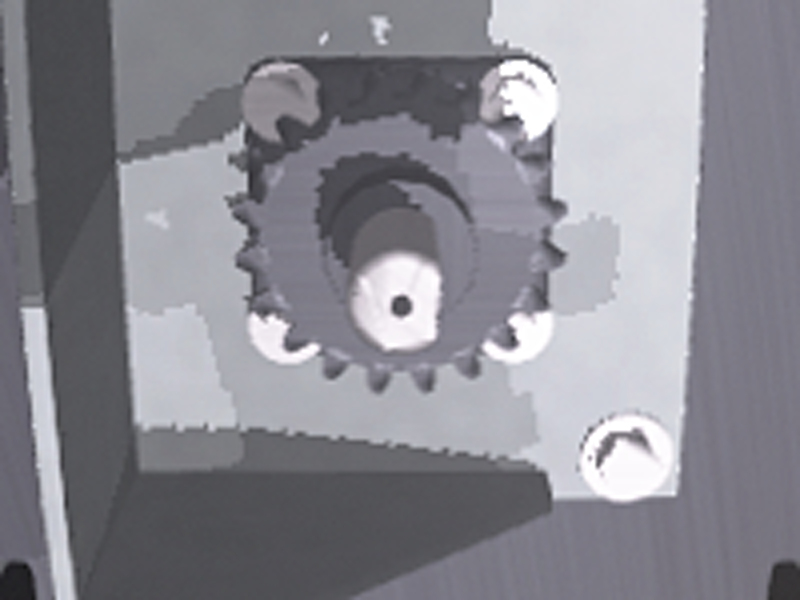

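View pics/s5c.png

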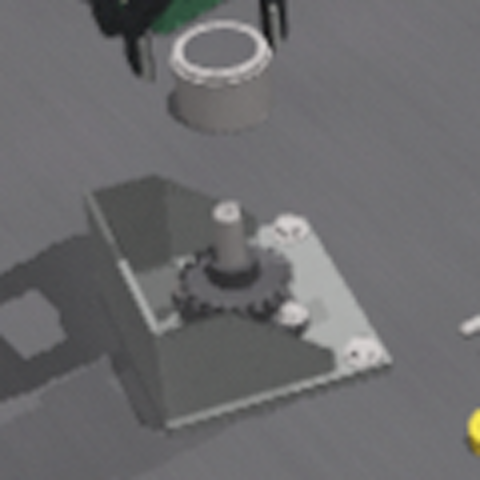

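```bash
python3 - <<'E'
from h import *
im,s=wload('w5')
f=lambda x,y,z:wplane(im,s,182+x/4,131+y/4,z)
print('axis',f(401,306,.115))
g=cv2.cvtColor(im['pixels'],cv2.COLOR_RGB2GRAY).astype(np.float32)
E=[]
for v in range(135,250,2):
    d=np.abs(np.diff(g[v,343:364]));E.append(wplane(im,s,343+d.argmax()+.5,v,.012)[:2]*1e3)
vx,vy,x0,y0=cv2.fitLine(np.array(E,np.float32),cv2.DIST_HUBER,0,.01,.01).ravel();print('front',np.degrees(np.arctan2(vy,vx)))
print(im['pixels'][194:216,284:296].min(2))
S=dict(np.load('pics/side0.npz'))
h=onplane(S,323,240.2,.008);c=onplane(S,314,235.2,.016);print(h,c,np.degrees(np.arctan2(h[1]-c[1],h[0]-c[0])),np.linalg.norm((h-c)[:2]))
E
```

```text
axis [0.52331908 0.15898164 0.115     ]
front 78.89616
[[158 149 134 114 105 100 101 110 125 129 128 131]
 [208 195 173 148 131 114 103 110 124 128 129 131]
 [243 234 211 181 162 152 137 120 122 128 128 132]
 [249 249 235 217 212 201 174 142 122 128 126 130]
 [246 244 234 238 245 237 216 167 123 126 128 130]
 [245 236 232 244 249 247 242 197 132 124 127 131]
 [243 232 233 245 248 249 252 238 159 125 126 131]
 [240 232 238 245 247 248 252 238 155 123 126 130]
 [232 231 244 246 245 246 251 229 132 124 127 129]
 [231 234 243 245 246 245 248 224 134 123 126 129]
 [237 241 242 242 244 246 245 229 166 123 126 130]
 [207 247 244 241 241 244 240 203 140 125 126 131]
 [131 225 246 243 241 242 235 194 140 123 126 126]
 [105 216 247 244 243 243 236 197 140 124 125 125]
 [112 222 248 244 243 245 236 176 119 125 121 125]
 [184 239 246 244 244 245 225 147 117 126 128 129]
 [254 248 244 243 245 247 220 121 115 130 130 130]
 [246 245 245 244 242 247 235 161 124 128 129 128]
 [239 243 244 245 244 249 229 137 127 129 129 130]
 [236 238 241 244 245 250 238 163 126 129 130 129]
 [238 237 238 241 244 250 235 157 126 130 131 131]
 [242 239 236 238 242 247 217 136 131 131 133 132]]
[ 0.62866912 -0.17660461  0.008     ] [ 0.61496773 -0.15276153  0.016     ] -60.1162470062198 0.027499467901321697
```

Stand yaw -11.1° and the flat agrees; axis (0.5233, 0.159). The collar is at about (0.615, -0.152) with its screw at about -60°. I'll move above it, turning so the camera is on the screw side.

{"api": "play_rows", "payload": {
  "targets": "-0.04 0.021 -0.03 0.14 0; -0.08 0.042 -0.05 0.28 0; -0.12 0.063 -0.05 0.42 0; -0.16 0.084 -0.05 0.56 0; -0.2 0.105 -0.05 0.7 0"
}}

```text
time_s: 8.0
position: [0.586, -0.0587, 0.2441]
tool_rot: [[0.784, 0.621, -0.003], [0.621, -0.784, 0.001], [-0.002, -0.002, -1.0]]
ft_force: [-0.1, 0.6, -0.2]
grip_width: 0.0855
```

{"api": "play_rows", "payload": {
  "targets": "-0.012 0.03 0 0.14 0; -0.025 0.06 0 0.28 0; -0.038 0.091 0 0.42 0; -0.038 0.091 0 0.56 0; -0.038 0.091 0 0.7 0"
}}

```text
time_s: 8.5
position: [0.6131, -0.1528, 0.2431]
tool_rot: [[0.999, -0.032, -0.004], [-0.032, -0.999, 0.002], [-0.004, -0.002, -1.0]]
ft_force: [-0.4, 0.6, -0.5]
grip_width: 0.0854
```

{"api": "play_rows", "payload": {
  "targets": "0 0 0 0.14 0; 0 0 0 0.28 0; 0 0 0 0.42 0; 0 0 0 0.56 0; 0 0 0 0.7 0"
}}

```text
time_s: 9.0
position: [0.6131, -0.1516, 0.2436]
tool_rot: [[0.745, -0.667, -0.003], [-0.667, -0.745, 0.002], [-0.003, 0.001, -1.0]]
ft_force: [-0.1, 1.1, -0.2]
grip_width: 0.0852
```

{"api": "play_rows", "payload": {
  "targets": "0 0 0 0.14 0; 0 0 0 0.28 0; 0 0 0 0.33 0; 0 0 0 0.33 0"
}}

```text
time_s: 9.4
position: [0.6131, -0.1516, 0.2439]
tool_rot: [[0.494, -0.87, -0.003], [-0.87, -0.494, 0.001], [-0.003, 0.002, -1.0]]
ft_force: [-0.1, 0.2, 0.4]
grip_width: 0.0853
```

```bash
python3 - <<'E'
from h import *
im,s,st=wgrab('w6');print(st['time_s'],st['grip_width'],s,st['q'])
print(wproj(im,s,[.615,-.152,.016]))
E
```

```text
9.4 0.08532740679996938 (array([[ 0.49364586, -0.86965813, -0.00291499],
       [-0.86965907, -0.49365095,  0.00136039],
       [-0.00262206,  0.0018635 , -0.99999483]]), array([ 0.61312767, -0.15159407,  0.24387817])) [-2.46099994e+01  2.90542279e+01  5.40020744e+01  1.32232231e-03
  9.71280025e+01  1.25809414e+02]
[280.91028977 172.02210547]
```

View pics/w6.png

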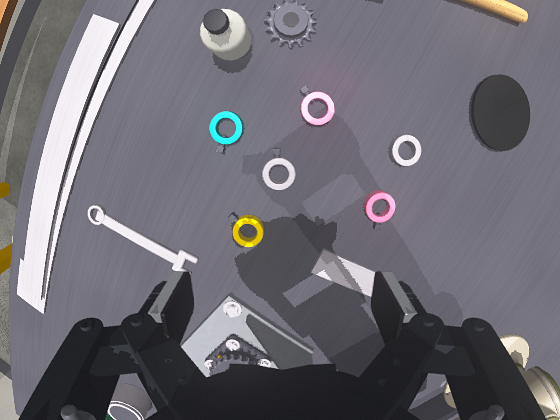

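Wrist view: the steel ring at (279,174) has a screw stub at about (276,153). The steel ring at (407,151) has none and is the spacer. The others are coloured. Here's the enlarged confirmation.

```bash
python3 - <<'E'
from h import *
im,s=wload('w6')
wcrop(im,240,320,130,205,8,'w6c.png')
px=im['pixels'].astype(int);m=np.zeros(px.shape[:2],np.uint8);m[145:200,250:310]=(px[145:200,250:310].min(2)>185)
n,l,stt,c=cv2.connectedComponentsWithStats(m);k=1+stt[1:,4].argmax();print(stt[k],c[k])
cs,_=cv2.findContours((l==k).astype(np.uint8),cv2.RETR_EXTERNAL,cv2.CHAIN_APPROX_NONE);ct=max(cs,key=len)[:,0]
W=np.array([wplane(im,s,u,v,.016)[:2]*1e3 for u,v in ct],np.float32);print(cv2.minEnclosingCircle(W),cv2.fitEllipse(W))
E
```

```text
[263 158  32  32 473] [278.36363636 173.51374207]
((616.671875, -148.6248321533203), 20.731281280517578) ((616.7537841796875, -148.54037475585938), (39.75057601928711, 40.57518768310547), 25.364599227905273)
```

View pics/w6c.png

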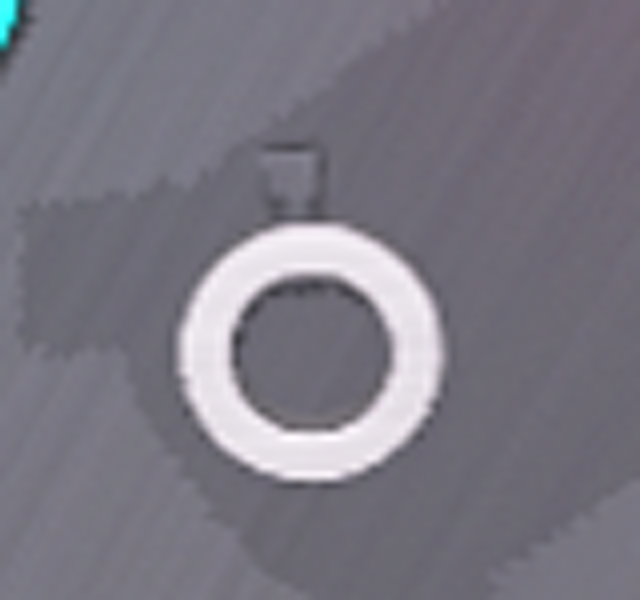

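Confirmed: steel ring with a square screw head at px (276.5,151.5). I'll compute the screw yaw.

```bash
python3 - <<'E'
from h import *
im,s=wload('w6')
h=wplane(im,s,276.5,151.7,.0125);c=np.array([.6167,-.1486]);d=h[:2]-c
print(h,np.degrees(np.arctan2(d[1],d[0])),np.linalg.norm(d),'tool x yaw',np.degrees(np.arctan2(s[0][1,0],s[0][0,0])))
print((s[0].T@(np.r_[c,.016]-s[1])).round(4))
E
```

```text
[ 0.63255893 -0.1716597   0.0125    ] -55.48238303363203 0.027986697581362536 tool x yaw -60.41939183941745
[-2.000e-04 -5.000e-03  2.279e-01]
```

```bash
python3 - <<'E'
from h import *
im,s=wload('w4');d=im['range_z'];K=im['mtx']
def P(u,v):
    x=(u-K[0,2])/K[0,0];y=(v-K[1,2])/K[1,1];r=np.hypot(x,y);c,dd=wray(im,s,u,v);return s[0].T@(c+dd*d[v,u]/np.cos(r)-s[1])
for x,y in [(190,228),(205,228),(190,232),(175,240),(600,230),(610,232),(130,325)]:
    print(x,y,P(round(130+x/2.6),round(180+y/2.6)).round(4))
im,s=wload('w6');d=im['range_z']
for u,v in [(183,273),(178,278),(180,275),(386,275),(382,275)]: print(u,v,P(u,v).round(4))
E
```

```text
190 228 [ 0.0115 -0.0352 -0.0529]
205 228 [ 0.0089 -0.0337 -0.0478]
190 232 [ 0.011  -0.0353 -0.0529]
175 240 [ 0.0114 -0.0372 -0.0565]
600 230 [ 0.0114  0.0364 -0.0526]
610 232 [ 0.0114  0.038  -0.0537]
130 325 [ 0.0116 -0.0374 -0.0834]
183 273 [ 0.0102 -0.0444 -0.0573]
178 278 [ 0.0107 -0.0451 -0.0628]
180 275 [ 0.0103 -0.0452 -0.0593]
386 275 [ 0.0097  0.0459 -0.0584]
382 275 [ 0.0103  0.0437 -0.0593]
```

{"api": "play_rows", "payload": {
  "targets": "0 -0.005 0.04 -0.087 0; 0 -0.005 0.08 -0.087 0; 0 -0.005 0.12 -0.087 0; 0 -0.005 0.15 -0.087 0; 0 -0.005 0.15 -0.087 0"
}}

```text
time_s: 9.95
position: [0.6154, -0.1483, 0.091]
tool_rot: [[0.569, -0.823, -0.009], [-0.823, -0.569, 0.004], [-0.008, 0.005, -1.0]]
ft_force: [-0.2, -0.4, 0.2]
grip_width: 0.0854
```

```bash
python3 - <<'E'
from h import *
im,s,st=wgrab('w7');print(st['time_s'],s)
px=im['pixels'].astype(int);u,v=wproj(im,s,[.6167,-.1486,.016]);print(u,v)
u,v=int(u),int(v);wcrop(im,u-100,u+100,v-75,v+75,4,'w7c.png')
E
```

```text
9.95 (array([[ 0.56861134, -0.82255961, -0.0087652 ],
       [-0.82256495, -0.56865732,  0.00396863],
       [-0.00824883,  0.00495334, -0.99995371]]), array([ 0.61536503, -0.14826184,  0.09099954]))
280.9386303256734 206.36949197015568
```

View pics/w7c.png

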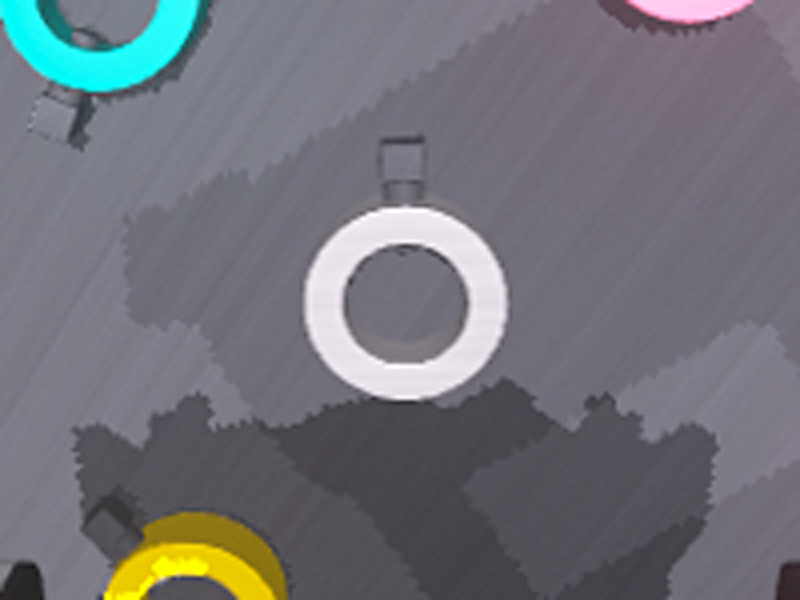

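Well aligned, screw along tool +x. Descend to the bench (tips about 3 mm above it at 42 mm opening) and grip.

{"api": "play_rows", "payload": {
  "targets": "0 0 0.04 0 0; 0 0 0.08 0 0; 0 0 0.11 0 0; 0 0 0.13 0 0; 0 0 0.135 0 0"
}}

```text
time_s: 10.5
position: [0.6179, -0.1493, -0.0395]
tool_rot: [[0.568, -0.823, -0.001], [-0.823, -0.568, 0.0], [-0.001, 0.0, -1.0]]
ft_force: [0.3, -0.1, 0.5]
grip_width: 0.0856
```

{"api": "play_rows", "payload": {
  "targets": "0 0 0 0 0.2; 0 0 0 0 0.4; 0 0 0 0 0.5; 0 0 0 0 0.6; 0 0 0 0 0.7",
  "force": 40
}}

```text
time_s: 11.0
position: [0.6186, -0.1497, -0.0372]
tool_rot: [[0.568, -0.823, 0.003], [-0.823, -0.568, -0.001], [0.003, -0.001, -1.0]]
ft_force: [-1.4, -0.4, 6.7]
grip_width: 0.0404
```

{"api": "play_rows", "payload": {
  "targets": "0 0 0 0 0.8; 0 0 0 0 0.8"
}}

```text
time_s: 11.2
position: [0.6186, -0.1497, -0.0372]
tool_rot: [[0.568, -0.823, 0.003], [-0.823, -0.568, -0.001], [0.003, -0.001, -1.0]]
ft_force: [-0.5, 0.4, 6.3]
grip_width: 0.0402
```

```bash
python3 - <<'E'
from h import *
im,s,st=wgrab('w8');print(st['time_s'],s[1],st['grip_width'],st['ft_force'])
wcrop(im,182,382,200,350,4,'w8c.png')
E
```

```text
11.2 [ 0.61861762 -0.14967926 -0.03721201] 0.04023137441645511 [-0.45498705  0.39272278  6.30919989]
```

View pics/w8c.png

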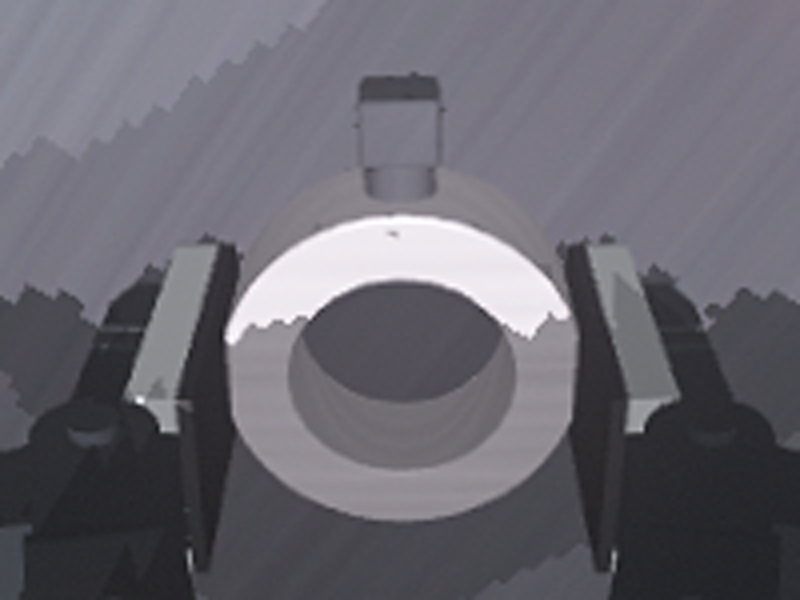

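Gripped at 40–42 mm, with the tips just touching the bench (6 N). I'll measure the collar's centre and screw direction in the tool frame.

```bash
python3 - <<'E'
from h import *
im,s=wload('w8')
f=lambda x,y,z:wplane(im,s,182+x/4,200+y/4,z)
T=lambda p:(s[0].T@(p-s[1])).round(4)
for n,pts in dict(outL=(228,345),outR=(577,345),top=(402,213),bot=(402,521),iL=(288,375),iR=(516,375),it=(402,279),ib=(402,470)).items(): print(n,T(f(*pts,.016)))
print('head',T(f(400,132,.0125)), 'headfar',T(f(400,100,.0125)))
print('headL',T(f(360,132,.0125)),T(f(440,132,.0125)))
E
```

```text
outL [ 0.0018 -0.02   -0.0532]
outR [ 0.0018  0.0199 -0.0532]
top [ 0.0187 -0.0001 -0.0532]
bot [-0.0235 -0.0001 -0.0533]
iL [-0.0021 -0.0132 -0.0532]
iR [-0.0021  0.013  -0.0532]
it [ 0.0106 -0.0001 -0.0532]
ib [-0.0156 -0.0001 -0.0533]
head [ 0.0267 -0.0003 -0.0496] headfar [ 0.0304 -0.0003 -0.0496]
headL [ 0.0267 -0.0046 -0.0496] [ 0.0267  0.004  -0.0496]
```

{"api": "play_rows", "payload": {
  "targets": "0 0 -0.02 0 0.85; 0 0 -0.06 0 0.85; 0 0 -0.1 0 0.85; 0 0 -0.14 0 0.85; 0 0 -0.165 0 0.85",
  "force": 60
}}

```text
time_s: 11.75
position: [0.6185, -0.1496, 0.1301]
tool_rot: [[0.568, -0.823, 0.005], [-0.823, -0.568, -0.002], [0.004, -0.003, -1.0]]
ft_force: [0.1, -0.9, -0.7]
grip_width: 0.0393
```

{"api": "play_rows", "payload": {
  "targets": "-0.03 -0.01 0 0 0.85; -0.07 -0.023 0 0 0.85; -0.115 -0.037 0 0 0.85; -0.16 -0.052 0 0 0.85; -0.2 -0.064 0 0 0.85"
}}

```text
time_s: 12.25
position: [0.5561, 0.0537, 0.1267]
tool_rot: [[0.568, -0.823, 0.001], [-0.823, -0.568, 0.0], [0.001, -0.001, -1.0]]
ft_force: [0.1, 0.1, -0.3]
grip_width: 0.0396
```

{"api": "play_rows", "payload": {
  "targets": "-0.035 -0.012 0 -0.1 0.85; -0.065 -0.022 0 -0.22 0.85; -0.09 -0.029 0 -0.34 0.85; -0.1 -0.033 0 -0.46 0.85; -0.106 -0.034 0 -0.58 0.85"
}}

```text
time_s: 12.75
position: [0.5244, 0.1596, 0.1267]
tool_rot: [[0.928, -0.371, 0.001], [-0.371, -0.928, 0.0], [0.001, -0.001, -1.0]]
ft_force: [0.2, -0.5, -1.6]
grip_width: 0.0394
```

{"api": "play_rows", "payload": {
  "targets": "0 0 0 -0.1 0.85; 0 0 0 -0.19 0.85; 0 0 0 -0.19 0.85; 0 0 0 -0.19 0.85"
}}

```text
time_s: 13.15
position: [0.5248, 0.1583, 0.1263]
tool_rot: [[0.98, -0.198, 0.001], [-0.198, -0.98, 0.0], [0.001, -0.0, -1.0]]
ft_force: [0.7, 0.2, -1.5]
grip_width: 0.0395
```

```bash
python3 - <<'E'
from h import *
im,s,st=wgrab('w9');print(st['time_s'],s,st['grip_width'],st['ft_force'],np.degrees(np.arctan2(s[0][1,0],s[0][0,0])))
wcrop(im,182,382,180,330,4,'w9c.png')
print('need',(s[0].T@(np.array([.5234,.159,0])-s[1])).round(4)-[-.0024,-.0001,0])
E
```

```text
13.15 (array([[ 9.80133843e-01, -1.98336171e-01,  6.42212783e-04],
       [-1.98336230e-01, -9.80134041e-01,  2.94917606e-05],
       [ 6.23605328e-04, -1.56279935e-04, -9.99999793e-01]]), array([0.52478362, 0.15827154, 0.1263244 ])) 0.039495282372697504 [ 0.67861761  0.22881154 -1.5031108 ] -11.439685395475966
need [ 0.0008 -0.0003  0.1263]
```

View pics/w9c.png

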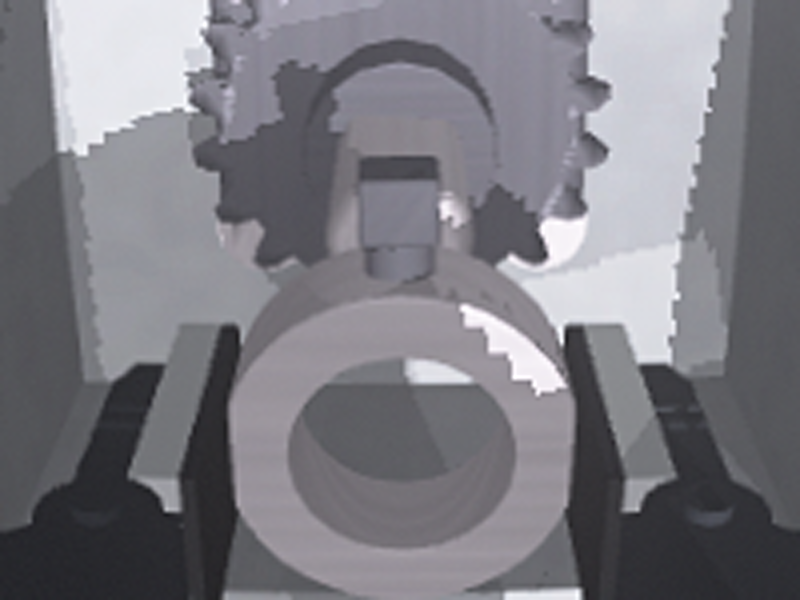

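Laterally aligned (shaft edges 330–472 px in the crop against the collar centre at 402). I'll lower to just above the shaft and check through the bore.

{"api": "play_rows", "payload": {
  "targets": "0.001 0 0.02 -0.006 0.85; 0.001 0 0.035 -0.006 0.85; 0.001 0 0.043 -0.006 0.85; 0.001 0 0.044 -0.006 0.85; 0.001 0 0.044 -0.006 0.85"
}}

```text
time_s: 13.7
position: [0.526, 0.1581, 0.0823]
tool_rot: [[0.982, -0.191, 0.001], [-0.191, -0.982, 0.0], [0.001, -0.0, -1.0]]
ft_force: [-0.1, 0.1, -0.6]
grip_width: 0.0392
```

```bash
python3 - <<'E'
from h import *
im,s,st=wgrab('w10');print(st['time_s'],s[1],st['grip_width'],st['ft_force'],np.degrees(np.arctan2(s[0][1,0],s[0][0,0])))
wcrop(im,182,382,180,330,4,'w10c.png')
i=get('side','s10.png');wcrop(i,170,290,110,230,4,'s10c.png')
print('need',(s[0].T@(np.array([.5234,.159,0])-s[1])).round(4)-[-.0024,-.0001,0])
E
```

```text
13.7 [0.52602531 0.15811003 0.08229539] 0.039214177642686567 [-0.09367676  0.14631017 -0.62984814] -10.985970742161667
need [-0.0004 -0.0003  0.0823]
```

View pics/w10c.png

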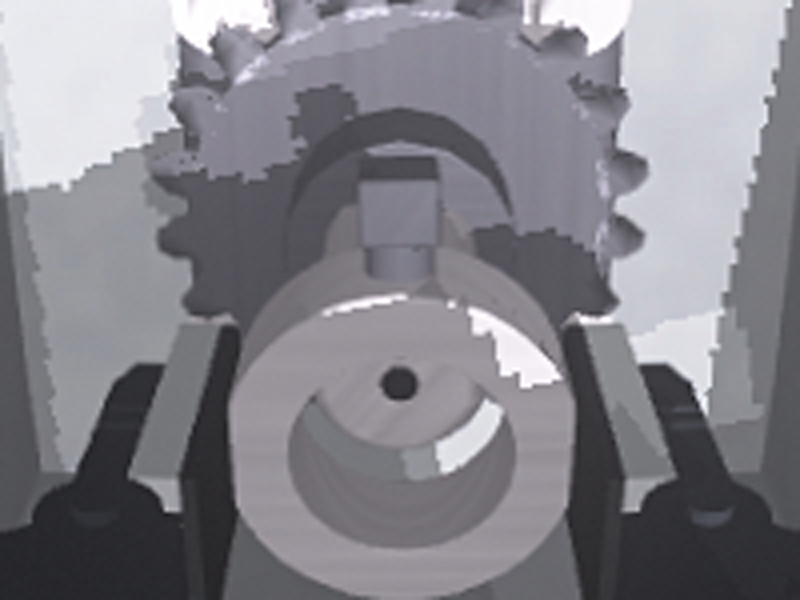

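View pics/s10c.png

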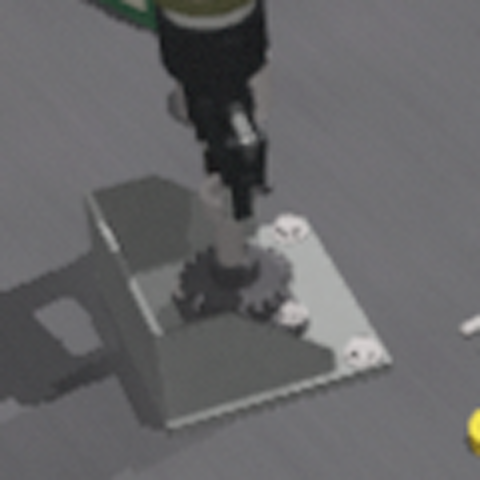

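```bash
python3 - <<'E'
from h import *
im,s=wload('w10')
T=lambda p:(s[0].T@(p-s[1])).round(4)
f=lambda x,y,z:wplane(im,s,182+x/4,180+y/4,z)
print('dot',T(f(399,383,.115)))
zt=s[1][2]+.0532
print('bore',T(f(402,355,zt)),T(f(402,548,zt)),'L/R',T(f(288,450,zt)),T(f(516,450,zt)))
E
```

```text
dot [-0.0034 -0.0008 -0.0327]
bore [ 0.0114 -0.0005 -0.0532] [-0.015  -0.0005 -0.0532] L/R [-0.001  -0.0136 -0.0532] [-0.0011  0.0126 -0.0532]
```

Shift tool x by -1 mm, then descend in small steps watching the force.

{"api": "play_rows", "payload": {
  "targets": "-0.001 -0.0003 0 0 0.85; -0.001 -0.0003 0.004 0 0.85; -0.001 -0.0003 0.007 0 0.85; -0.001 -0.0003 0.01 0 0.85; -0.001 -0.0003 0.012 0 0.85"
}}

```text
time_s: 14.3
position: [0.5247, 0.1586, 0.0695]
tool_rot: [[0.982, -0.19, -0.001], [-0.19, -0.982, -0.0], [-0.001, 0.0, -1.0]]
ft_force: [0.5, -0.1, -1.5]
grip_width: 0.0397
```

```bash
python3 - <<'E'
from h import *
im,s,st=wgrab('w11');print(st['time_s'],s[1],st['grip_width'],st['ft_force'],st['wrist_torque'])
wcrop(im,182,382,180,330,4,'w11c.png')
E
```

```text
14.3 [0.52466821 0.15856127 0.06946114] 0.03965950293188894 [ 0.46082169 -0.11829528 -1.47802345] [-0.01414954 -0.0001133  -0.01614609]
```

View pics/w11c.png

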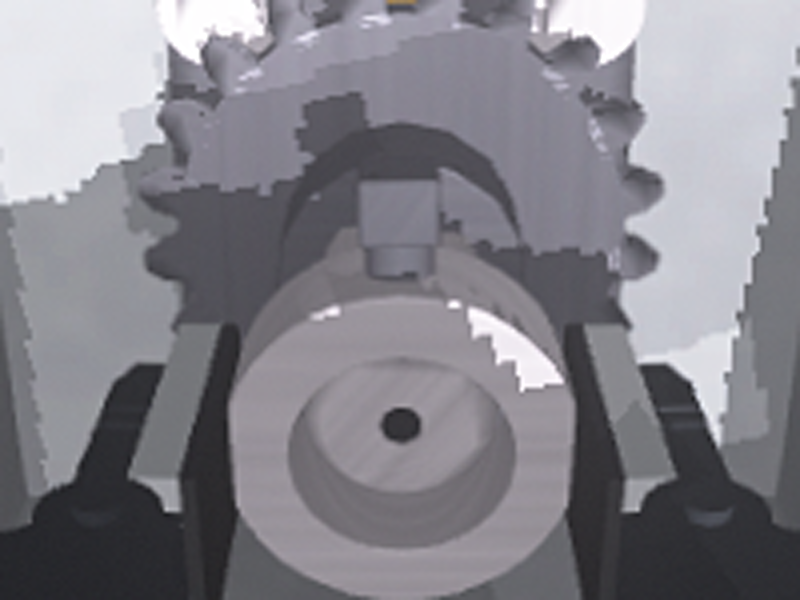

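The shaft end has entered the bore with no contact force. Continuing down.

{"api": "play_rows", "payload": {
  "targets": "0 0 0.006 0 0.85; 0 0 0.012 0 0.85; 0 0 0.018 0 0.85; 0 0 0.024 0 0.85; 0 0 0.029 0 0.85"
}}

```text
time_s: 14.85
position: [0.5247, 0.1586, 0.0402]
tool_rot: [[0.982, -0.19, -0.001], [-0.19, -0.982, -0.0], [-0.0, 0.0, -1.0]]
ft_force: [0.7, 1.5, -0.4]
grip_width: 0.0397
```

{"api": "play_rows", "payload": {
  "targets": "0 0 0.002 0 0.85; 0 0 0.004 0 0.85; 0 0 0.006 0 0.85; 0 0 0.006 0 0.85"
}}

```text
time_s: 15.25
position: [0.5249, 0.1586, 0.035]
tool_rot: [[0.982, -0.19, 0.0], [-0.19, -0.982, 0.0], [0.0, -0.0, -1.0]]
ft_force: [0.7, -1.3, -0.2]
grip_width: 0.0397
```

{"api": "play_rows", "payload": {
  "targets": "0 0 0.002 0 0.85; 0 0 0.003 0 0.85; 0 0 0.004 0 0.85; 0 0 0.004 0 0.85"
}}

```text
time_s: 15.65
position: [0.5252, 0.1586, 0.0347]
tool_rot: [[0.982, -0.19, 0.003], [-0.19, -0.982, -0.0], [0.003, -0.0, -1.0]]
ft_force: [-12.5, -2.5, 33.5]
grip_width: 0.0393
```

Hard stop at z 0.0347, the predicted home height of 0.0348. That press is too heavy, so I'll ease it to about 8 N.

{"api": "play_rows", "payload": {
  "targets": "0 0 -0.003 0 0.85; 0 0 -0.003 0 0.85; 0 0 -0.003 0 0.85; 0 0 -0.003 0 0.85"
}}

```text
time_s: 16.05
position: [0.5252, 0.1587, 0.0348]
tool_rot: [[0.982, -0.19, 0.001], [-0.19, -0.982, 0.0], [0.001, -0.0, -1.0]]
ft_force: [-3.3, 0.3, 12.2]
grip_width: 0.0394
```

```bash
python3 - <<'E'
from h import *
im,s,st=wgrab('w12');print(st['time_s'],s[1],st['grip_width'],st['ft_force'],np.degrees(np.arctan2(s[0][1,0],s[0][0,0])))
wcrop(im,182,382,170,320,4,'w12c.png')
i=get('side','s12.png');wcrop(i,170,290,110,230,4,'s12c.png')
d=im['range_z'];K=im['mtx']
def P(u,v):
    x=(u-K[0,2])/K[0,0];y=(v-K[1,2])/K[1,1];r=np.hypot(x,y);c,dd=wray(im,s,u,v);return (c+dd*d[v,u]/np.cos(r)).round(4)
for x,y in [(400,330),(260,400),(545,400)]: print(P(round(182+x/4),round(180+y/4)))
for x,y in [(400,425)]: print('shaft end',P(round(182+x/4)+6,round(180+y/4)))
E
```

```text
16.05 [0.52524842 0.15867248 0.0348296 ] 0.03939380377043555 [-3.28319084  0.29720094 12.24210219] -10.949534345655108
[0.5398 0.1565 0.0881]
[0.5337 0.1739 0.0878]
[0.5286 0.1424 0.0897]
shaft end [0.53   0.1558 0.0926]
```

View pics/w12c.png

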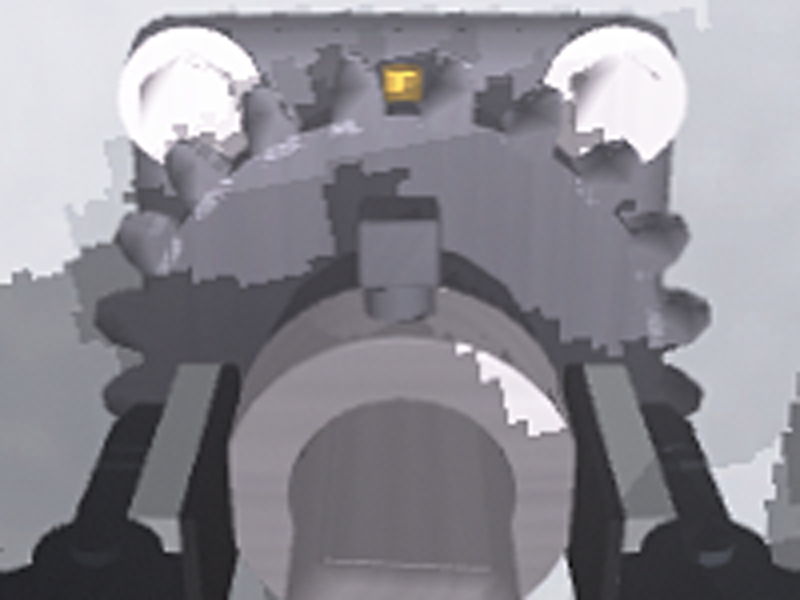

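View pics/s12c.png

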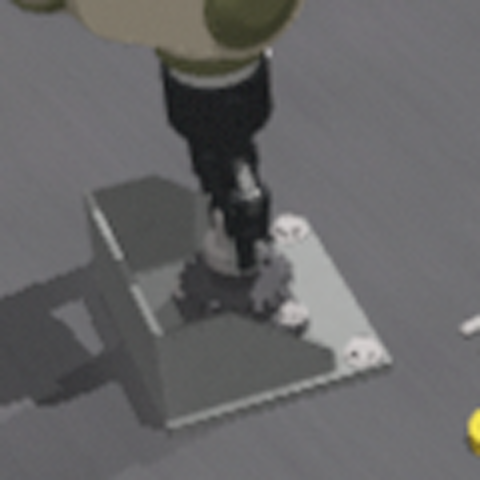

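Collar top is at z=0.088 (72 + 16 mm), so it is home, with the screw straight out at -10.95° over the flat. I'll ease slightly and settle, then hand in.

{"api": "play_rows", "payload": {
  "targets": "0 0 -0.0005 -0.002 0.85; 0 0 -0.0005 -0.002 0.85; 0 0 -0.0005 -0.002 0.85; 0 0 -0.0005 -0.002 0.85; 0 0 -0.0005 -0.002 0.85"
}}

```text
time_s: 16.65
position: [0.5252, 0.1586, 0.0348]
tool_rot: [[0.982, -0.188, 0.001], [-0.188, -0.982, 0.0], [0.001, -0.0, -1.0]]
ft_force: [-1.4, -0.6, 7.4]
grip_width: 0.0395
```

{"api": "play_rows", "payload": {
  "targets": "0 0 0 0 0.85; 0 0 0 0 0.85; 0 0 0 0 0.85; 0 0 0 0 0.85; 0 0 0 0 0.85"
}}

```text
time_s: 17.15
position: [0.5252, 0.1587, 0.0349]
tool_rot: [[0.982, -0.188, 0.001], [-0.188, -0.982, 0.0], [0.001, -0.0, -1.0]]
ft_force: [-2.1, 0.1, 7.4]
grip_width: 0.0394
```

```bash
python3 - <<'E'
from h import *
st=status.observe();print(st['time_s'],st['position'],st['ft_force'],st['grip_width'],np.degrees(np.arctan2(st['tool_rot'][1,0],st['tool_rot'][0,0])))
print(env.close_job())
E
```

```text
17.15 [0.52522499 0.15866248 0.0348552 ] [-2.12861593  0.11086746  7.41923075] 0.03939607106538502 -10.840092564496821
the job is handed in; nothing more can be done
None
```

The job is handed in at 17.2 s. The collar is home on the hub, still gripped and pressed lightly down, with its screw pointing out of the open side.

- **Shaft:** I pinched it across the flat, where the opening read 19.8 mm against 20 mm for a square pinch. I then turned it about 96° until the flat faced out of the open side. The gripper ended at -11.4° against the stand's measured -11.1°, and the flat's edge looked square in the wrist view afterwards.
- **Collar:** I took the steel collar with the set screw, slid it down with the screw over the flat, and met no force until it stopped. Its top then read about 0.088 m, which is the hub's 72 mm plus the collar's 16 mm. At hand-in the screw pointed at about -10.8° with 7.4 N downward force.

**Checks that disagreed:**
- **Fingertip offset:** the fingertips sit about 44 mm behind the reported TCP at an 8 mm opening. My first pinch therefore closed in free air above the shaft (8 mm opening, no contact), so I corrected for the offset and repeated it.
- **Bench contact:** the tips touched the bench lightly (about 6 N) when gripping the collar.
- **Seating force:** the first seating press reached 33 N before I eased it off.
- **Grip width:** the collar reads about 39.5 mm in the grip instead of 42 mm.

The moves touched nothing else on the bench, though I did not take a final overall picture to confirm it.

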